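# Load and wind the clockwork polishing shaker

## Task

Lift the loading tray by its bar handle so that all three ceramic chopstick rests slide off into the pan of the clockwork shaker, and let the tray down level again. Then wind the shaker's key clockwise, stroke by stroke, until it is fully wound and comes up against its stop. Leave the paint pots, bowl, dish and brush that lie around it where they are.

Things in the scene. Friction and masses are not known exactly. Their poses are not given: they have to be found in the camera images.
- shaker: The shaker, bolted down; origin under its middle, on the table. Its z is up and its three parts stand in a row along its own y: loading tray at +y, open aluminium pan in the middle, grey clockwork housing (190 x 130 mm, 85 mm high) at -y. Base plate 200 mm (x) by 470 mm (y), 12 mm thick.
- pan_floor (a point): Centre of the pan's inner floor (18 mm above the table). The pan is 170 mm (x) by 160 mm (y) inside; its rim is 56 to 62 mm above this point, 92 mm on the housing's side. Axes as the shaker's.
- tray (a joint): Tilt of the hinged steel loading tray: 0 = level, at rest on its two posts; grows as the handle end (+y) is lifted, to a stop at 1.0 rad. It falls back by its weight when let go. Tray 160 x 150 mm, floor top 87 mm above the table when level, 22 mm walls on three sides, open towards the pan. The rests slide once it is tilted by about 0.65 rad, and surely at 0.9.
- tray_hinge (a point): Middle of the tray's hinge axis, which runs along the shaker's x, 82 mm above the table at the pan's +y wall. Axes as the shaker's.
- tray_handle (a point): Middle of the tray's handle: a round steel bar, 12 mm thick, 100 mm long along the shaker's x, joined to the tray by two arms at 45 mm either side of its middle (80 mm free between them), 63 mm out from the tray's end wall; 213 mm out from the hinge and 14 mm above it (96 mm above the table when level). Can be gripped from above across the bar; the bar turns in the grip.
- key (a joint): Turning angle of the winding key: 0 = run down, 8.0 rad = fully wound, at its stop. Grows clockwise seen from above. A spring resists, but its drag holds the key wherever it is left. About 0.15 to 0.25 N m are needed.
- key_axis (a point): Point on the key's upright axis, 127 mm above the table, at half height of the wings. Axes as the shaker's. A fixed bracket holds the key's top: a post (14 x 22 mm) at 79 mm from the axis towards the shaker's -x (the robot's side), and from it an arm, 22 mm wide, running to just past the axis, 153 to 160 mm above the table. The wings pass under the arm; a finger does not.
- key_wing (a point): Middle of one of the two round wings of the brass butterfly key, 33 mm from the axis; this point turns with the key and its x axis points outwards along the wing. The other wing lies straight across from it. The wings reach 55 mm from the axis, are 8 mm thick, and stand from 105 to 149 mm above the table; at key = 0 this wing points to the shaker's +x.
- rest0: White ceramic chopstick rest, 66 (x) x 26 (y) x 22 mm high with a dip in the middle, 50 g, one of three alike on the loading tray; origin under its centre.
- rest1: White ceramic chopstick rest, 66 (x) x 26 (y) x 22 mm high with a dip in the middle, 50 g, one of three alike on the loading tray; origin under its centre.
- rest2: White ceramic chopstick rest, 66 (x) x 26 (y) x 22 mm high with a dip in the middle, 50 g, one of three alike on the loading tray; origin under its centre.
- pot_a: Red-lidded paint pot, 64 mm wide, 72 mm high, just behind the shaker's housing; origin under its centre. Leave alone.
- pot_b: Red-lidded paint pot, 64 mm wide, 72 mm high, out to one side; origin under its centre. Leave alone.
- bowl: White bowl lying upside down, 124 mm wide, 62 mm high, just behind the shaker's pan; origin under its centre. Leave alone.
- dish: Small open paint dish, 100 mm wide, 30 mm high, out to one side; origin under its centre. Leave alone.
- brush: Brush 190 mm long lying on the table, out to the right. Leave alone.
Not all that is in view belongs to the job. What is shaped like the rest0 but red is not meant.

How it is judged:
By the outcome, as a careful person would: the job done as asked, in the order asked, and still so for the second after the job is handed in, with the robot touching nothing.
It also fails if it takes over 69 s, if anything falls off the work surface, if the arm or the gripper's body presses on something with over 40 N, if the wrist force passes 120 N, or if a joint passes its speed limit or range.

## Robot

A 6-joint arm with a two-finger parallel gripper is mounted at the origin on the work surface. World frame = base frame: x ahead of the robot, y to its left, z up, the work surface at z = 0. Lengths are in m, angles in rad, forces in N, time in s.
With the tool pointing down it reaches from about 0.35 to 0.975 m from the base axis. Payload 4.9 kg.
Tool frame: the origin (TCP) lies midway between the tips of the shut fingers; the grasp point (between the pads) lies 19 mm behind it; z points along the fingers, y is the direction in which the jaws open and shut (so a half turn about z gives the same grasp; the last joint's range is limited). The gripper opens to 85 mm and grips with 20 to 120 N. Pads are 22 mm wide; open, the fingers measure 114 mm over their backs; the gripper's body (76 mm by 85 mm) begins 54 mm behind the grasp point. The pads swing forward as they close: fully open they stand 13 mm farther back than shut.
Start: joints at [-0.119, 0.053, 1.613, -0, 1.476, -0.119], TCP at [0.625, 0, 0.231] pointing down, gripper open.
Joint ranges: [-3.01, 3.01], [-1.01, 2.22], [0.06, 2.58], [-1.02, 4.17], [0.09, 2.62], [-3.14, 3.14]. Speed limits (rad/s): [2.57, 2.57, 3.14, 3.14, 3.14, 3.14].

## Interface

Orientations are given as a rotation vector (axis times angle).
In Python, from station import ctrl gives the robot as it stands.
- The arm moves only by the shell command python3 -m jog 'ROWS' [FORCE]. ROWS is JSON, one flat list of numbers, 7 for each row, row after row: the opening, from 0 (shut) to 1 (fully open), then the shift along the tool's x, y, z in m, then the turn, a rotation vector about the tool's x, y, z in degrees. A call has 1 to 10 rows; each row shifts and turns the commanded pose from where the row before left it, along the tool's axes as they then stand; what a row does not reach is not made up. A row lasts 1/8 s, in which the tool goes at most 62.5 mm and 10.7 degrees, less where a joint would pass 70% of its speed; a pose out of reach is approached as far as the arm can. A call with a gripper value outside its range is refused whole. The fingers move at their own pace and stop on an object; FORCE is the grip in N (left out, the last holds). Time passes only in rows, so rows that do not move let the fingers close. It gives the time, the measured TCP pose, the force and the opening at its end, in the units of the state.
- ctrl.get_obs(): the state, without advancing time (a new reading comes with each control period).
- ctrl.get_image(name): name is "scene" or "side" or "wrist"; returns a dict with "image" (384x512x3 uint8, blue, green, red), "camera_matrix" (3x3 intrinsics, pixels), "dist_coeffs" ([k1, k2, p1, p2, k3] as OpenCV has them; the pictures are not rectified), "rvec" (rotation vector, rad) and "tvec" (3), from world to camera coordinates, as OpenCV has them; the wrist camera has in their place "mount" (4x4, takes a point from camera to tool coordinates, whose origin is the TCP and whose axes are the flange's). Camera axes: x right, y down, z forward; pixel columns grow to the right and rows downward; lengths in m; the calibration is good to about 2 mm. A picture is of the moment at which its call begins: read the wrist's pose just before it. There is no depth.
- ctrl.finish_job(): hands the job in, once; it reports no verdict.
Trained networks look in a picture, given as the dict that the camera call returned (one of the last four; its "shot" number tells which), for a name from the list of things; names that differ only in an ending like _2 or _b are one class to them, and where a whole thing is asked for, a point or a joint stands for the part that bears it (a point fixed in the world has none). Each returns a list of dicts, best first, with "p" (0 to 1); they miss things now and then, are a little off and sometimes report something else, mostly with a low value. They report only what shows in the picture. A call takes as long as a camera call. They do not tell look-alikes from the thing itself.
- ctrl.boxes_of(target, picture): "box" ([centre column, centre row, width, height] in pixels, round what is visible of it).
The state is a dict: "t": time; "q": joint angles; "dq": joint speeds; "effort": joint torques, N m; "tool_pos": TCP position; "tool_rot": TCP orientation; "contact_force": force on the tool from outside, world axes, zero at the start; "wrist_torque": the same for the moment, N m; "opening": finger opening in m.
Only numpy, scipy, OpenCV 4.12 (cv2) and the standard library are available. Lean on these libraries where they do the work, as an engineer would, in place of code of your own. Each camera call takes 0.05 s, during which the arm holds its last target. There are 200 camera calls.

## Working session

There is one attempt and no reset: what is moved stays moved. The work goes in short steps, Python scripts to look and compute and a shell command to move; the robot and the scene stay as the last step left them, time stands still between calls to the robot, and variables do not carry over. Pictures are saved under pics/ and viewed, about 8 in all and at most 12, crops included, and the job is handed in when it is done.

```bash
ls; mkdir -p pics
python3 - <<'E'
from station import ctrl
import cv2,numpy as np
o=ctrl.get_obs();print(o['t'],o['tool_pos'],o['tool_rot'],o['opening'])
ims=[]
for n in['scene','side']:
    p=ctrl.get_image(n);cv2.imwrite(f'pics/{n}0.png',p['image']);
    print(n,p['camera_matrix'].tolist(),p['dist_coeffs'],p['rvec'],p['tvec'])
    for t in['shaker','tray','tray_handle','key','key_wing','rest0','pot_a','bowl','dish','brush']:
        print(t,[(np.round(b['box']).astype(int).tolist(),round(b['p'],2)) for b in ctrl.boxes_of(t,p)][:5])
E
```

```text
pics
0.0 [6.24382365e-01 1.12493134e-04 2.30079284e-01] [-2.22025890e+00 -2.22035143e+00  1.94541555e-03] 0.08557189333076076
scene [[446.18805112771264, 0.0, 258.9151791764006], [0.0, 446.18805112771264, 192.14062249390093], [0.0, 0.0, 1.0]] [-0.05550569  0.          0.          0.          0.        ] [ 1.4848728   2.0443082  -0.84714454] [ 0.15513539 -0.30192782  2.09630098]
shaker [([265, 193, 142, 104], 0.81)]
tray [([300, 202, 69, 48], 0.95)]
tray_handle [([300, 200, 69, 48], 0.9), ([265, 194, 144, 99], 0.37)]
key [([222, 163, 19, 22], 0.48)]
key_wing [([222, 162, 20, 14], 0.69)]
rest0 [([289, 198, 18, 10], 0.55), ([318, 191, 16, 6], 0.54), ([300, 194, 14, 11], 0.46)]
pot_a [([172, 151, 15, 23], 0.82), ([210, 206, 14, 24], 0.55), ([287, 197, 17, 12], 0.33)]
bowl [([239, 233, 33, 27], 0.61)]
dish [([388, 220, 27, 24], 0.84)]
brush [([142, 194, 29, 30], 0.73)]
side [[430.8645310059893, 0.0, 253.4480458161081], [0.0, 430.8645310059893, 188.94665068126724], [0.0, 0.0, 1.0]] [0.05054056 0.         0.         0.         0.        ] [ 0.95258285 -2.55978681  0.98491611] [0.4225719  0.34671199 1.16613332]
shaker [([258, 215, 167, 117], 0.96)]
tray [([217, 226, 84, 66], 0.79), ([258, 216, 170, 119], 0.73)]
tray_handle [([217, 224, 86, 63], 0.94)]
key [([310, 172, 19, 23], 0.64), ([213, 214, 22, 16], 0.17)]
key_wing [([310, 170, 21, 25], 0.49)]
rest0 [([230, 217, 25, 15], 0.74), ([215, 302, 18, 29], 0.65), ([231, 233, 22, 22], 0.6), ([253, 284, 23, 19], 0.52), ([210, 213, 20, 14], 0.48)]
pot_a [([269, 165, 16, 19], 0.63), ([373, 158, 22, 25], 0.62)]
bowl [([226, 186, 37, 29], 0.68), ([259, 216, 163, 120], 0.67)]
dish [([152, 342, 41, 37], 0.78)]
brush [([319, 132, 44, 26], 0.84)]
```

Run:
```python
import cv2,numpy as np
a=cv2.imread('pics/scene0.png')[120:270,130:420];b=cv2.imread('pics/side0.png')[110:370,120:410]
a=cv2.resize(a,None,fx=2.6,fy=2.6,interpolation=3)
b=cv2.resize(b,None,fx=2.2,fy=2.2,interpolation=3)
cv2.imwrite('pics/a.png',a);cv2.imwrite('pics/b.png',b)
```

```text
(no output)
```

View pics/a.png

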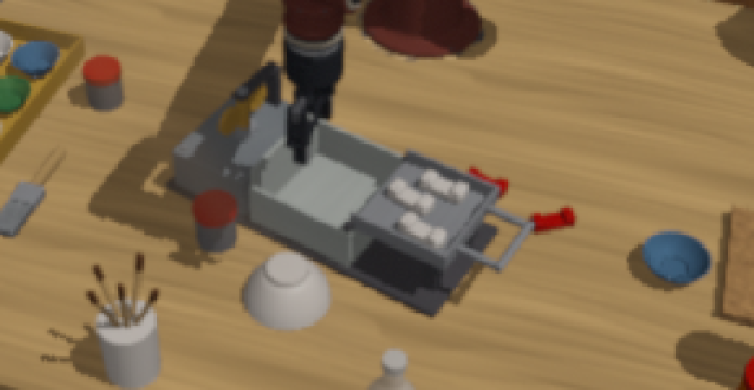

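View pics/b.png

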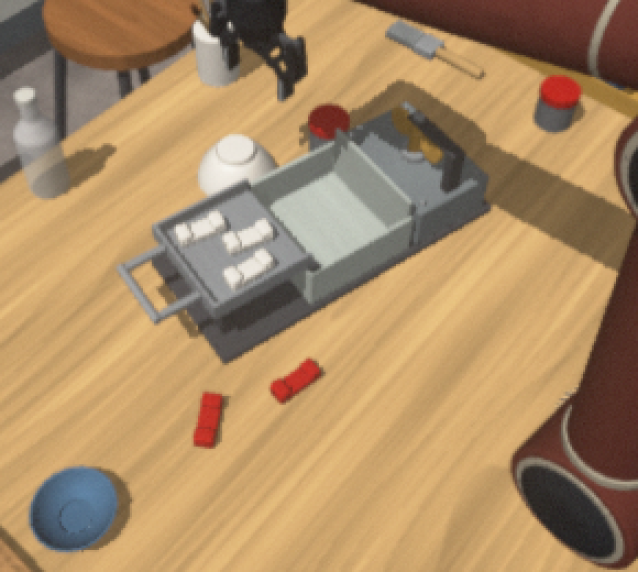

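The three white rests lie on the tray, at about side px (211,213), (232,217) and (233,232). The red look-alikes on the table, at side px (215,302) and (254,284), are not meant. The bracket post is at about side px (324,180). Next I fit the shaker's pose from features seen in both views.

```bash
cat > h.py <<'E'
import cv2,numpy as np
from scipy.spatial.transform import Rotation as R
from station import ctrl
def pix2plane(p,uv,z,o=None):
    K,D=np.array(p['camera_matrix']),np.array(p['dist_coeffs'])
    n=cv2.undistortPoints(np.array([[uv]],float),K,D)[0,0];d=np.array([*n,1])
    if 'mount' in p:
        T=np.eye(4);T[:3,:3]=R.from_rotvec(o['tool_rot']).as_matrix();T[:3,3]=o['tool_pos'];T=T@np.array(p['mount'])
        c=T[:3,3];r=T[:3,:3]@d
    else:
        M=cv2.Rodrigues(np.array(p['rvec'],float))[0];c=-M.T@np.array(p['tvec']).ravel();r=M.T@d
    return c+r*(z-c[2])/r[2]
def proj(p,X,o=None):
    K,D=np.array(p['camera_matrix']),np.array(p['dist_coeffs'])
    if 'mount' in p:
        T=np.eye(4);T[:3,:3]=R.from_rotvec(o['tool_rot']).as_matrix();T[:3,3]=o['tool_pos'];T=np.linalg.inv(T@np.array(p['mount']))
        rv,tv=cv2.Rodrigues(T[:3,:3])[0],T[:3,3]
    else: rv,tv=np.array(p['rvec'],float),np.array(p['tvec'],float)
    return cv2.projectPoints(np.array(X,float).reshape(-1,3),rv,tv,K,D)[0][:,0]
E
python3 - <<'E'
from h import *
s=ctrl.get_image('scene');d=ctrl.get_image('side')
A=lambda u,v:(130+u/2.6,120+v/2.6)
B=lambda u,v:(120+u/2.2,110+v/2.2)
for n,p,uv,z in[('h-x',s,A(529,232),.096),('h+x',s,A(500,265),.096),('h-x',d,B(156,317),.096),('h+x',d,B(123,267),.096),
 ('base+x+y',s,A(433,310),.012),('base-x+y',d,B(226,358),.012),('base-x-y',d,B(489,207),.012),('base -x-y s',s,A(172,180),.012),
 ('arm end',s,A(237,92),.16),('arm post',s,A(275,68),.16),('arm end',d,B(406,105),.16),('post',d,B(455,152),.16),
 ('r',d,(210,213),.095),('r',d,(231,217),.095),('r',d,(232,232),.095)]:
    print(n,np.round(pix2plane(p,uv,z),4))
E
```

```text
h-x [0.5548 0.2904 0.096 ]
h+x [0.6273 0.2649 0.096 ]
h-x [0.5391 0.2845 0.096 ]
h+x [0.6266 0.2592 0.096 ]
base+x+y [0.6611 0.1879 0.012 ]
base-x+y [0.4706 0.2357 0.012 ]
base-x-y [ 0.3517 -0.208   0.012 ]
base -x-y s [ 0.5377 -0.2542  0.012 ]
arm end [ 0.4746 -0.1657  0.16  ]
arm post [ 0.4038 -0.1321  0.16  ]
arm end [ 0.4941 -0.1695  0.16  ]
post [ 0.3902 -0.1391  0.16  ]
r [0.6011 0.1473 0.095 ]
r [0.5441 0.1176 0.095 ]
r [0.5051 0.1557 0.095 ]
```

```bash
python3 -m jog '[1,0.055,-0.0075,-0.008,0,0,0, 1,0.055,-0.0075,-0.008,0,0,0, 1,0.055,-0.0075,-0.008,0,0,0, 1,0.055,-0.0075,-0.008,0,0,0, 1,0.04,-0.0075,-0.008,0,0,0, 1,0,0,0,0,0,-10, 1,0,0,0,0,0,-10, 1,0,0,0,0,0,-10, 1,0,0,0,0,0,-10, 1,0,0,0,0,0,-10]'
python3 -m jog '[1,0,0,0,0,0,-10, 1,0,0,0,0,0,-10, 1,0,0,0,0,0,-5, 1,0,0,0,0,0,0]'
python3 - <<'E'
from h import *
o=ctrl.get_obs();w=ctrl.get_image('wrist');print(o['q'],o['tool_pos'],R.from_rotvec(o['tool_rot']).as_matrix().round(3).tolist())
cv2.imwrite('pics/w1.png',w['image'])
import pickle;pickle.dump((o,w),open('w1.pkl','wb'))
for t in['tray','tray_handle','rest0']:
    print(t,[(np.round(b['box'],1).tolist(),round(b['p'],2)) for b in ctrl.boxes_of(t,w)][:5])
E
```

```text
t: 2.45
tool_pos: [0.5874, 0.26, 0.2713]
tool_rot: [-1.066, -2.955, 0.0]
contact_force: [-0.5, -1.1, 0.1]
opening: 0.085
t: 2.95
tool_pos: [0.5875, 0.26, 0.2713]
tool_rot: [-0.412, -3.114, 0.0]
contact_force: [0.8, -0.1, -0.8]
opening: 0.0853
[ 3.00879486e-01  7.30635216e-02  1.52530477e+00 -1.60431551e-05
  1.54325999e+00 -1.00700946e+00] [0.58748994 0.25998366 0.27128475] [[-0.966, 0.26, -0.0], [0.26, 0.966, -0.0], [0.0, -0.0, -1.0]]
tray [([152.8, 161.1, 248.6, 166.8], 0.86)]
tray_handle []
rest0 [([104.2, 162.0, 76.5, 36.4], 0.76), ([262.8, 17.6, 38.7, 35.2], 0.76), ([123.6, 115.2, 80.2, 33.0], 0.75), ([156.2, 208.9, 66.9, 35.5], 0.63)]
```

View pics/w1.png

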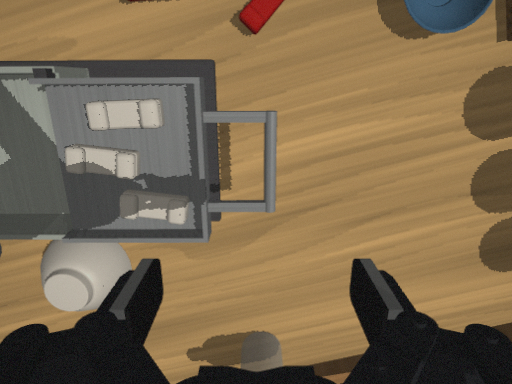

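The wrist view shows the handle bar from px (271,113) to (270,210), and the tray walls run nearly along the image axes.

Run:
```python
from h import *
import pickle
o,w=pickle.load(open('w1.pkl','rb'))
P=lambda u,v,z:pix2plane(w,(u,v),z,o)
a,b=P(271,112,.098),P(270,212,.098);print(a,b,(a+b)/2,np.linalg.norm(a-b))
c,d=P(205,79,.109),P(211,241,.109);print('wall',c,d,np.linalg.norm(c-d))
print('base corner',P(215,60,.012))
m=(a+b)/2
e=R.from_rotvec(o['tool_rot']).as_matrix().T@(m-o['tool_pos']);print('tool delta',e)
```

```text
[0.53824449 0.2886277  0.098     ] [0.63527014 0.26303074 0.098     ] [0.58675731 0.27582922 0.098     ] 0.1003453140658604
wall [0.49499757 0.23974456 0.109     ] [0.64619582 0.19744648 0.109     ] 0.15700330649392497
base corner [0.47463922 0.24330085 0.012     ]
tool delta [0.0048218  0.01511633 0.17328436]
```

```bash
python3 -m jog '[0.6,0.005,0.015,0.03,0,0,0, 0.6,0,0,0.05,0,0,0, 0.6,0,0,0.05,0,0,0, 0.6,0,0,0.04,0,0,0, 0.6,0,0,0.024,0,0,0, 0.6,0,0,0,0,0,0]' 40
python3 -m jog '[0,0,0,0,0,0,0, 0,0,0,0,0,0,0, 0,0,0,0,0,0,0, 0,0,0,0,0,0,0, 0,0,0,0,0,0,0]' 40
```

```text
t: 3.9
tool_pos: [0.5846, 0.2751, 0.0744]
tool_rot: [-0.41, -3.11, 0.004]
contact_force: [-0.2, -0.3, -0.4]
opening: 0.0513
t: 4.53
tool_pos: [0.5873, 0.2741, 0.0796]
tool_rot: [0.41, 3.113, -0.005]
contact_force: [-3.3, -7.0, 5.4]
opening: 0.0103
```

```bash
python3 -m jog '[0,0,-0.0024,-0.0212,0,0,0, 0,0,-0.0046,-0.0208,0,0,0, 0,0,-0.0066,-0.0203,0,0,0, 0,0,-0.0086,-0.0196,0,0,0, 0,0,-0.0106,-0.0185,0,0,0, 0,0,-0.0123,-0.0174,0,0,0, 0,0,-0.014,-0.0162,0,0,0, 0,0,-0.0155,-0.0146,0,0,0, 0,0,-0.0169,-0.013,0,0,0, 0,0,-0.0089,-0.0058,0,0,0]'
python3 -m jog '[0,0,0,0,0,0,0, 0,0,0,0,0,0,0, 0,0,0,0,0,0,0, 0,0,0,0,0,0,0, 0,0,0,0,0,0,0, 0,0,0,0,0,0,0]'
python3 - <<'E'
from h import *
ims=[]
for n in['scene','side']:
    p=ctrl.get_image(n);ims.append(p['image'])
    for t in['rest0']:
        print(n,t,[(np.round(b['box']).astype(int).tolist(),round(b['p'],2)) for b in ctrl.boxes_of(t,p)])
a=cv2.resize(ims[0][120:270,170:370],(400,300));b=cv2.resize(ims[1][130:280,160:360],(400,300))
cv2.imwrite('pics/t1.png',np.hstack([a,b]))
E
```

```text
t: 5.78
tool_pos: [0.5624, 0.1805, 0.2497]
tool_rot: [0.409, 3.107, 0.012]
contact_force: [4.7, 8.2, 7.3]
opening: 0.0102
t: 6.52
tool_pos: [0.5626, 0.1811, 0.2493]
tool_rot: [0.407, 3.107, 0.011]
contact_force: [3.8, 4.9, 6.3]
opening: 0.0103
scene rest0 [([269, 188, 5, 17], 0.64), ([316, 192, 19, 12], 0.45), ([264, 193, 12, 14], 0.42)]
side rest0 [([255, 201, 6, 19], 0.7), ([261, 210, 6, 14], 0.67), ([214, 303, 15, 29], 0.67), ([253, 284, 22, 17], 0.48)]
```

View pics/t1.png

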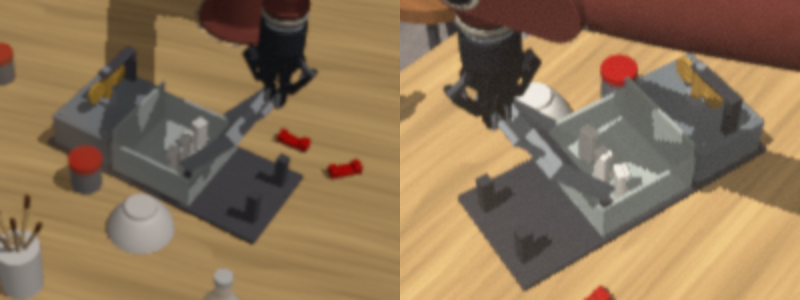

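All three rests are off the tray floor and stand on end in the pan by the hinge. I'll lower the tray by the same arc and check again.

```bash
python3 -m jog '[0,0,0.0089,0.0058,0,0,0, 0,0,0.0169,0.013,0,0,0, 0,0,0.0155,0.0146,0,0,0, 0,0,0.014,0.0162,0,0,0, 0,0,0.0123,0.0174,0,0,0, 0,0,0.0106,0.0185,0,0,0, 0,0,0,0,0,0,0, 0,0,0,0,0,0,0]'
python3 - <<'E'
from h import *
ims=[]
for n in['scene','side']:
    p=ctrl.get_image(n);ims.append(p['image'])
a=cv2.resize(ims[0][140:240,200:333],(400,300),interpolation=3);b=cv2.resize(ims[1][150:250,200:333],(400,300),interpolation=3)
cv2.imwrite('pics/t2.png',np.hstack([a,b]))
E
```

```text
t: 7.72
tool_pos: [0.582, 0.2549, 0.1592]
tool_rot: [0.409, 3.112, 0.001]
contact_force: [6.3, 1.4, 0.4]
opening: 0.01
```

View pics/t2.png

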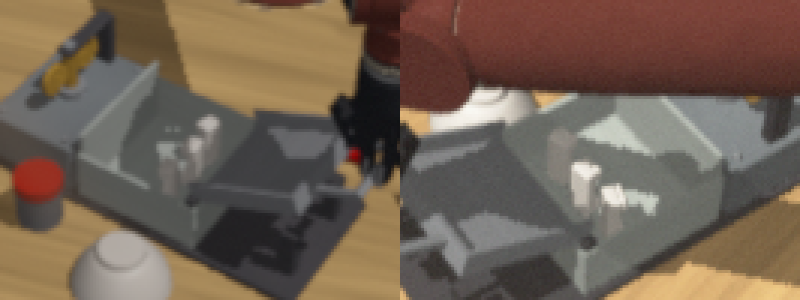

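The three rests stand in the pan, clear of the tray. I'll finish lowering, release, and rise.

```bash
python3 -m jog '[0,0,0.0086,0.0196,0,0,0, 0,0,0.0066,0.0203,0,0,0, 0,0,0.0046,0.0208,0,0,0, 0,0,0.0024,0.0212,0,0,0, 0,0,0,0,0,0,0, 0.6,0,0,0,0,0,0, 0.6,0,0,0,0,0,0, 0.6,0,0,0,0,0,0, 0.6,0,0,0,0,0,0]'
python3 -m jog '[0.6,0,0,-0.02,0,0,0, 0.6,0,0,-0.05,0,0,0, 0.6,0,0,-0.06,0,0,0, 0.6,0,0,-0.06,0,0,0, 0.6,0,0,0,0,0,0]'
```

```text
t: 8.95
tool_pos: [0.5859, 0.2759, 0.0765]
tool_rot: [-0.409, -3.114, 0.001]
contact_force: [-0.2, 0.0, 0.2]
opening: 0.0514
t: 9.57
tool_pos: [0.5897, 0.2769, 0.2779]
tool_rot: [0.408, 3.101, 0.011]
contact_force: [0.8, -0.1, 0.6]
opening: 0.0511
```

```bash
python3 -m jog '[0.6,-0.0044,-0.0576,0,0,0,0, 0.6,-0.0044,-0.0576,0,0,0,0, 0.6,-0.0044,-0.0576,0,0,0,0, 0.6,-0.0044,-0.0576,0,0,0,0, 0.6,-0.0044,-0.0576,0,0,0,0, 0.6,-0.0044,-0.0576,0,0,0,0, 0.6,-0.0044,-0.0576,0,0,0,0, 0.6,-0.0044,-0.0576,0,0,0,0, 0.6,0,0,0,0,0,0, 0.6,0,0,0,0,0,0]'
python3 - <<'E'
from h import *
o=ctrl.get_obs();w=ctrl.get_image('wrist');print(o['q'],o['tool_pos'],R.from_rotvec(o['tool_rot']).as_matrix().round(3).tolist())
s=ctrl.get_image('side')
cv2.imwrite('pics/w2.png',np.hstack([cv2.resize(w['image'],(480,360)),cv2.resize(s['image'][130:290,160:300],(315,360),interpolation=3)]))
import pickle;pickle.dump((o,w),open('w2.pkl','wb'))
for t in['key','key_wing']:
    print(t,[(np.round(b['box'],1).tolist(),round(b['p'],2)) for b in ctrl.boxes_of(t,w)][:5])
E
```

```text
t: 10.82
tool_pos: [0.5011, -0.1781, 0.2673]
tool_rot: [-0.411, -3.115, -0.001]
contact_force: [-0.1, 1.1, 0.4]
opening: 0.0513
[-4.81806011e-01 -1.90679788e-01  1.78473054e+00  5.64674753e-04
  1.54785451e+00 -1.79031667e+00] [ 0.50111499 -0.17812713  0.2673161 ] [[-0.966, 0.259, -0.0], [0.259, 0.966, 0.001], [0.0, 0.001, -1.0]]
key [([263.8, 183.1, 12.0, 38.9], 0.55)]
key_wing [([263.4, 185.2, 10.1, 34.6], 0.68)]
```

View pics/w2.png

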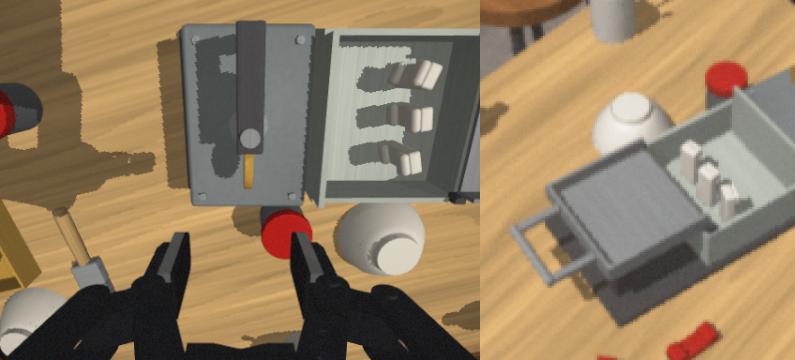

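The tray is level and empty, and the rests lean upright in the pan. The key's wing points to shaker +x: its tip is at full-res px (265,200) and the axis screw at (267,147).

Run:
```python
from h import *
import pickle
o,w=pickle.load(open('w2.pkl','rb'));f=512/480
P=lambda u,v,z:pix2plane(w,(u*f,v*f),z,o)
Rm=R.from_rotvec(o['tool_rot']).as_matrix()
for n,u,v,z in[('axis',250.3,138,.160),('armL',237,22,.16),('armR',265,22,.16),('armEndL',237.5,154,.16),('armEndR',262.5,154,.16),('tip',248.7,187,.13),('box',263.6/f,200/f,.149)]:
    X=P(u,v,z);print(n,X.round(4),'tool',(Rm.T@(X-o['tool_pos'])).round(4))
h=np.array([.5868,.2758,0]);y=np.array([.255,.967,0]);x=np.array([.967,-.255,0])
for u,v in[(182,28),(313,25),(192,206),(302,205)]:
  X=P(u,v,.085);print(X, (X-h)@x,(X-h)@y)
```

```text
axis [ 0.47   -0.1601  0.16  ] tool [0.0347 0.0093 0.1073]
armL [ 0.3851 -0.1483  0.16  ] tool [ 0.1197 -0.0013  0.1073]
armR [ 0.3904 -0.1287  0.16  ] tool [0.1198 0.019  0.1073]
armEndL [ 0.4802 -0.1736  0.16  ] tool [ 0.0214 -0.0011  0.1073]
armEndR [ 0.4855 -0.1537  0.16  ] tool [0.0214 0.0195 0.1073]
tip [ 0.5214 -0.1739  0.13  ] tool [-0.0186  0.0093  0.1373]
box [ 0.5147 -0.1741  0.149 ] tool [-0.0121  0.0073  0.1183]
[ 0.36581463 -0.19777944  0.085     ] -0.09293009643175766 -0.5143025891448193
[ 0.3954046  -0.07718301  0.085     ] -0.09506868029071558 -0.3901403971303127
[ 0.5431675  -0.24485411  0.085     ] 0.09057417326297357 -0.5145988084612284
[ 0.57438811 -0.12367162  0.085     ] 0.08986296672932122 -0.3894540882275073
```

```bash
python3 -m jog '[0.5,-0.0053,0.009,0.04,0,0,0, 0.5,0,0,0.05,0,0,0, 0.5,0,0,0.04,0,0,0, 0.5,0,0,0.018,0,0,0, 0.5,0,0,0,0,0,0, 0,0,0,0,0,0,0, 0,0,0,0,0,0,0, 0,0,0,0,0,0,0, 0,0,0,0,0,0,0, 0,0,0,0,0,0,0]' 30
python3 -m jog '[0,0.0006,-0.00695,0,0,0,10, 0,0.0006,-0.00695,0,0,0,10]'
```

```text
t: 12.28
tool_pos: [0.5101, -0.1722, 0.1217]
tool_rot: [0.41, 3.111, -0.003]
contact_force: [0.8, -0.8, 6.0]
opening: 0.0074
t: 12.52
tool_pos: [0.504, -0.1855, 0.1217]
tool_rot: [0.951, 2.99, -0.004]
contact_force: [-1.8, -3.6, 6.9]
opening: 0.0077
```

```bash
python3 -m jog '[0,0.0006,-0.00695,0,0,0,10, 0,0.0006,-0.00695,0,0,0,10, 0,0.0006,-0.00695,0,0,0,10, 0,0.0006,-0.00695,0,0,0,10]'
python3 -m jog '[0,0.0006,-0.00695,0,0,0,10, 0,0.0006,-0.00695,0,0,0,10, 0,0.0006,-0.00695,0,0,0,10, 0,0.0006,-0.00695,0,0,0,10, 0,0.0006,-0.00695,0,0,0,10, 0,0,0,0,0,0,0]'
python3 - <<'E'
from h import *
o=ctrl.get_obs();M=R.from_rotvec(o['tool_rot']).as_matrix();print(o['q'],o['wrist_torque'],np.degrees(np.arctan2(M[1,1],M[0,1])),o['tool_pos']-M[:,0]*-.04)
E
```

```text
t: 13.02
tool_pos: [0.4804, -0.2023, 0.1217]
tool_rot: [1.916, 2.485, -0.007]
contact_force: [-6.2, -6.8, 7.7]
opening: 0.0072
t: 13.78
tool_pos: [0.4447, -0.1963, 0.1217]
tool_rot: [2.784, 1.449, -0.014]
contact_force: [-15.2, -6.0, 13.1]
opening: 0.0074
[-0.56390571 -0.19031083  2.03211839 -0.00909127  1.3019066   0.04964388] [-0.95585522  2.43566244  0.27274336] -35.0153173237162 [ 0.46763469 -0.16356687  0.1213779 ]
```

```bash
python3 -m jog '[0.35,0,0,0,0,0,0, 0.35,0,0,0,0,0,0, 0.35,0,0,0,0,0,0, 0.35,0,0,-0.05,0,0,0, 0.35,0.0006,0.00735,-0.01,0,0,-10.6, 0.35,0.0006,0.00735,0,0,0,-10.6, 0.35,0.0006,0.00735,0,0,0,-10.6, 0.35,0.0006,0.00735,0,0,0,-10.6, 0.35,0.0006,0.00735,0,0,0,-10.6, 0.35,0.0006,0.00735,0,0,0,-10.6]'
python3 -m jog '[0.35,0.0006,0.00735,0,0,0,-10.6, 0.35,0.0006,0.00735,0,0,0,-10.6, 0.35,0.0006,0.00735,0,0,0,-10.6, 0.35,0.0006,0.00735,0,0,0,-10.6, 0.35,0.0006,0.00735,0,0,0,-10.6, 0.35,0.0006,0.00735,0,0,0,-10.6, 0.35,0.0006,0.00735,0,0,0,-10.6, 0.35,0.0006,0.00735,0,0,0,-10.6, 0.35,0.0006,0.00735,0,0,0,-10.6, 0.35,0.0006,0.00735,0,0,0,-10.6]'
python3 -m jog '[0.35,0.0006,0.00735,0,0,0,-10.6, 0.35,0,0,0,0,0,0]'
cat > ck.py <<'E'
from h import *
import sys
o=ctrl.get_obs();M=R.from_rotvec(o['tool_rot']).as_matrix()
ang=75.2-np.degrees(np.arctan2(M[1,1],M[0,1]))
ax=np.array([.470,-.160,0]);e=M.T@(ax-o['tool_pos'])
print('j6',o['q'][5],'ktool',ang,'axis in tool',e[:2],'want .04,0','tq',o['wrist_torque'])
if len(sys.argv)>1:
    w=ctrl.get_image('wrist');cv2.imwrite(sys.argv[1],w['image'])
    # expected wing axis pixel line
    print(proj(w,[ax+[0,0,.16],],o))
    for t in['key','key_wing']: print(t,[(np.round(b['box'],1).tolist(),round(b['p'],2)) for b in ctrl.boxes_of(t,w)][:5])
E
python3 ck.py pics/w3.png
```

```text
t: 15.02
tool_pos: [0.4894, -0.1961, 0.1789]
tool_rot: [-1.595, -2.706, -0.0]
contact_force: [-0.3, -0.1, 0.8]
opening: 0.0296
t: 16.27
tool_pos: [0.499, -0.1329, 0.1789]
tool_rot: [1.202, -2.902, -0.001]
contact_force: [0.4, -0.7, 0.2]
opening: 0.0299
t: 16.52
tool_pos: [0.4933, -0.1282, 0.1789]
tool_rot: [1.453, -2.785, -0.001]
contact_force: [0.7, -0.0, 0.2]
opening: 0.0298
j6 -2.9330374032602116 ktool -69.91052305171205 axis in tool [0.03948868 0.00083559] want .04,0 tq [0.01130076 0.04465358 0.01255319]
[[257.7126201 170.3806988]]
key [([254.0, 147.7, 30.8, 189.3], 0.7)]
key_wing [([258.1, 148.9, 25.3, 183.0], 0.81), ([379.5, 372.9, 54.6, 16.7], 0.72)]
```

View pics/w3.png

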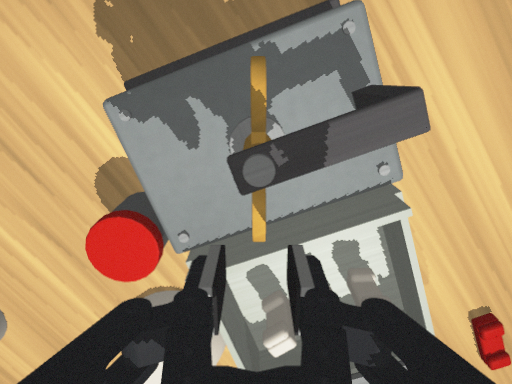

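The key is turned by about 110°. The second wing is at px (259,150 to 240), centred between the fingers, and the axis screw at (259,170) matches the projection (258,170). Next stroke.

```bash
python3 -m jog '[0.35,0,0,0.04,0,0,0, 0.35,0,0,0.02,0,0,0, 0,0,0,0,0,0,0, 0,0,0,0,0,0,0, 0,0,0,0,0,0,0, 0,0,0,0,0,0,0, 0,0.0006,-0.00695,0,0,0,10, 0,0.0006,-0.00695,0,0,0,10, 0,0.0006,-0.00695,0,0,0,10, 0,0.0006,-0.00695,0,0,0,10]'
python3 -m jog '[0,0.0006,-0.00695,0,0,0,10, 0,0.0006,-0.00695,0,0,0,10, 0,0.0006,-0.00695,0,0,0,10, 0,0.0006,-0.00695,0,0,0,10, 0,0.0006,-0.00695,0,0,0,10, 0,0.0006,-0.00695,0,0,0,10, 0,0.0006,-0.00695,0,0,0,10]'
python3 ck.py
```

```text
t: 17.92
tool_pos: [0.5081, -0.1508, 0.1182]
tool_rot: [0.407, -3.112, -0.002]
contact_force: [-6.5, 1.4, -8.5]
opening: 0.0073
t: 18.8
tool_pos: [0.4923, -0.1944, 0.1183]
tool_rot: [-1.45, -2.783, 0.003]
contact_force: [-6.0, 1.3, -7.3]
opening: 0.0073
j6 -1.1252929595473526 ktool 40.24057992495435 axis in tool [0.04068937 0.00178915] want .04,0 tq [0.22064742 0.78274709 0.36636934]
```

```bash
python3 -m jog '[0,0.0006,-0.00695,0,0,0,10, 0,0.0006,-0.00695,0,0,0,10, 0,0.0006,-0.00695,0,0,0,10, 0,0.0006,-0.00695,0,0,0,10, 0,0.0006,-0.00695,0,0,0,10, 0,0.0006,-0.00695,0,0,0,10, 0,0.0006,-0.00695,0,0,0,10, 0,0,0,0,0,0,0]'
python3 ck.py
python3 -m jog '[0.35,0,0,0,0,0,0, 0.35,0,0,0,0,0,0, 0.35,0,0,0,0,0,0, 0.35,0,0,-0.05,0,0,0, 0.35,0.0006,0.00735,-0.01,0,0,-10.6, 0.35,0.0006,0.00735,0,0,0,-10.6, 0.35,0.0006,0.00735,0,0,0,-10.6, 0.35,0.0006,0.00735,0,0,0,-10.6, 0.35,0.0006,0.00735,0,0,0,-10.6, 0.35,0.0006,0.00735,0,0,0,-10.6]'
python3 -m jog '[0.35,0.0006,0.00735,0,0,0,-10.6, 0.35,0.0006,0.00735,0,0,0,-10.6, 0.35,0.0006,0.00735,0,0,0,-10.6, 0.35,0.0006,0.00735,0,0,0,-10.6, 0.35,0.0006,0.00735,0,0,0,-10.6, 0.35,0.0006,0.00735,0,0,0,-10.6, 0.35,0.0006,0.00735,0,0,0,-10.6, 0.35,0.0006,0.00735,0,0,0,-10.6, 0.35,0.0006,0.00735,0,0,0,-10.6, 0.35,0.0006,0.00735,0,0,0,-10.6]'
python3 -m jog '[0.35,0.0006,0.00735,0,0,0,-10.6, 0.35,0,0,0,0,0,0]'
python3 ck.py pics/w4.png
```

```text
t: 19.8
tool_pos: [0.4457, -0.1946, 0.1184]
tool_rot: [-2.783, -1.455, 0.008]
contact_force: [-7.8, -0.4, -8.8]
opening: 0.0076
j6 0.04548877384264679 ktool 109.99900567276103 axis in tool [0.04278171 0.00065352] want .04,0 tq [-0.13125288  1.11501372  0.1739927 ]
t: 21.05
tool_pos: [0.4908, -0.1973, 0.1801]
tool_rot: [1.59, 2.707, 0.0]
contact_force: [0.4, 0.9, -0.6]
opening: 0.0298
t: 22.3
tool_pos: [0.5003, -0.134, 0.1801]
tool_rot: [-1.206, 2.899, -0.002]
contact_force: [-0.7, -0.1, -0.0]
opening: 0.0297
t: 22.55
tool_pos: [0.4945, -0.1292, 0.18]
tool_rot: [-1.458, 2.782, -0.002]
contact_force: [-1.3, 0.0, -0.1]
opening: 0.0299
j6 -2.937295244713779 ktool -70.10200619005867 axis in tool [0.03930139 0.00287841] want .04,0 tq [-0.02763375  0.01706688 -0.00040594]
[[261.08594875 170.28517774]]
key [([258.1, 148.6, 29.8, 185.9], 0.66)]
key_wing [([368.0, 287.9, 43.7, 43.1], 0.69), ([281.4, 324.4, 35.8, 65.7], 0.68), ([257.6, 152.8, 27.8, 186.2], 0.58), ([271.1, 190.1, 330.1, 377.4], 0.26)]
```

The key box matches the previous alignment (290° done). I'll correct 2.5 mm and start the third stroke, with about 168° to go to the stop.

```bash
python3 -m jog '[0.35,0,0.0025,0.04,0,0,0, 0.35,0,0,0.021,0,0,0, 0,0,0,0,0,0,0, 0,0,0,0,0,0,0, 0,0,0,0,0,0,0, 0,0,0,0,0,0,0, 0,0.0006,-0.00695,0,0,0,10, 0,0.0006,-0.00695,0,0,0,10, 0,0.0006,-0.00695,0,0,0,10, 0,0.0006,-0.00695,0,0,0,10]'
python3 -m jog '[0,0.0006,-0.00695,0,0,0,10, 0,0.0006,-0.00695,0,0,0,10, 0,0.0006,-0.00695,0,0,0,10, 0,0.0006,-0.00695,0,0,0,10, 0,0.0006,-0.00695,0,0,0,10, 0,0.0006,-0.00695,0,0,0,10, 0,0.0006,-0.00695,0,0,0,10, 0,0.0006,-0.00695,0,0,0,10, 0,0.0006,-0.00695,0,0,0,10, 0,0.0006,-0.00695,0,0,0,10]'
python3 ck.py
python3 -m jog '[0,0.0006,-0.00695,0,0,0,10, 0,0.0006,-0.00695,0,0,0,10, 0,0,0,0,0,0,0]'
python3 ck.py
```

```text
t: 23.95
tool_pos: [0.5077, -0.1503, 0.1176]
tool_rot: [0.413, -3.113, -0.0]
contact_force: [0.5, -1.9, -11.7]
opening: 0.0077
t: 25.2
tool_pos: [0.4726, -0.2014, 0.1176]
tool_rot: [2.12, 2.317, -0.002]
contact_force: [0.6, -2.6, -13.1]
opening: 0.0074
j6 -0.6351455844160807 ktool 70.11336885266476 axis in tool [0.04159708 0.00119346] want .04,0 tq [-0.46025565 -0.21012528  0.23709733]
t: 25.58
tool_pos: [0.4585, -0.2002, 0.1177]
tool_rot: [2.484, 1.922, -0.003]
contact_force: [0.4, -5.2, -12.6]
opening: 0.0075
j6 -0.3049694134000754 ktool 89.75044986504288 axis in tool [0.04201639 0.00103922] want .04,0 tq [-0.83682626 -0.09619145 -0.12398241]
```

```bash
python3 -m jog '[0,0.0001,-0.0028,0,0,0,4, 0,0.0001,-0.0028,0,0,0,4, 0,0,0,0,0,0,0]'; python3 ck.py
python3 -m jog '[0,0.0001,-0.0028,0,0,0,4, 0,0.0001,-0.0028,0,0,0,4, 0,0,0,0,0,0,0]'; python3 ck.py
```

```text
t: 25.95
tool_pos: [0.4533, -0.1984, 0.1177]
tool_rot: [2.611, 1.746, -0.004]
contact_force: [-1.9, -5.6, -12.9]
opening: 0.0076
j6 -0.16894006099389655 ktool 97.67621444022095 axis in tool [0.04215233 0.00084496] want .04,0 tq [-0.86308473  0.04800794 -0.11062155]
t: 26.32
tool_pos: [0.4525, -0.1981, 0.1181]
tool_rot: [2.711, 1.561, 0.007]
contact_force: [18.3, -12.7, -27.2]
opening: 0.0074
j6 -0.03576515761931692 ktool 105.3353872188497 axis in tool [ 0.04197781 -0.00557199] want .04,0 tq [-2.1310661  -2.76967046  1.87722444]
```

The key has hit its stop: the force jumped and the tool ceased advancing at about 98°, where 8.0 rad was expected. I'll release, lift, retreat and check.

```bash
python3 -m jog '[0.35,0,0,0,0,0,0, 0.35,0,0,0,0,0,0, 0.35,0,0,0,0,0,0, 0.35,0,0,-0.05,0,0,0, 0.35,0,0,-0.06,0,0,0, 0.35,0,0,-0.05,0,0,0, 0.35,0,0,0,0,0,0]'
python3 - <<'E'
from h import *
o=ctrl.get_obs();w=ctrl.get_image('wrist');s=ctrl.get_image('side');print(o['contact_force'])
ax=np.array([.470,-.160])
X=np.array([.967,-.255]);Y=np.array([.255,.967])
for a in(-98.4,81.6):
    d=np.cos(np.radians(a))*X+np.sin(np.radians(a))*Y
    for r in(.02,.055):
        u=proj(w,[*(ax+r*d),.149],o)[0];print(a,r,u);cv2.circle(w['image'],tuple(np.round(u).astype(int).tolist()),3,(255,0,0),1)
cv2.imwrite('pics/w5.png',np.hstack([cv2.resize(w['image'],(480,360)),cv2.resize(s['image'][130:290,160:300],(315,360),interpolation=3)]))
E
```

```text
t: 27.2
tool_pos: [0.4512, -0.1965, 0.2853]
tool_rot: [2.72, 1.552, 0.009]
contact_force: [0.3, -0.2, 0.1]
opening: 0.0294
[ 0.28833765 -0.18341194  0.11331119]
-98.4 0.02 [254.2417119  157.76045206]
-98.4 0.055 [259.32478884 195.87382919]
81.6 0.02 [247.9192674  110.36295405]
81.6 0.055 [241.88444555  65.13079883]
```

View pics/w5.png

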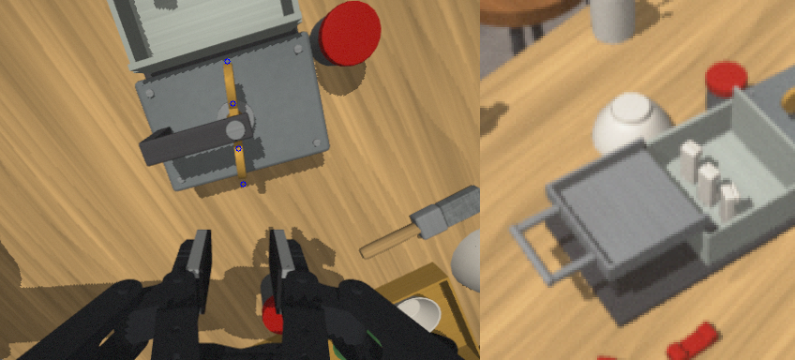

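The wings lie on the blue 8.0 rad markers. The tray is level and empty, the three rests are in the pan, and the pots, bowl and brush are where they were. Handing in.

```bash
python3 -c "
from station import ctrl
print(ctrl.finish_job())"
```

```text
the job is handed in; nothing more can be done
None
```

The job is done and handed in, after about 27 s of the 69 s allowed; no verdict was reported.

- **Tray:** I lifted it by the bar to about 0.95 rad, and all three white rests slid into the pan. I then let it down under control. The last side picture shows it level and empty, with the three rests standing on end in the pan, leaning.
- **Key:** I wound it clockwise in three gripped strokes of about 110°, 180° and 168°. At the end the tool stopped advancing and the force rose from about 14 N to about 35 N. After release, the wings lie on the positions projected for 8.0 rad.
- **Surroundings:** In the last pictures the pots, bowl and brush look as they did at the start. I did not re-check the dish, which was out of view, but the arm never went near it. The gripper was clear, with no contact force.

No check failed or disagreed.

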